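Move the temperature logger from the crowded heating block to the calibrator

ROBOT

A 6-joint arm with a two-finger parallel gripper is mounted at the origin on a cart in front of the work surface, level with it; the furniture and walls round the work are solid. World frame = base frame: x ahead of the robot, y to its left, z up, the work surface at z = 0. Lengths are in mm, angles in rad, forces in N, time in s.
With the tool pointing down it reaches from about 325 to 750 mm from the base axis. Payload 7.6 kg.
Tool frame: the origin (TCP) lies on the centre line of the jaws, within the pads' length; the fingertips stand 8 mm ahead of it and the grasp point (between the pads) lies 11 mm behind it; z points along the fingers, y is the line along which they close (so a half turn about z gives the same grasp; the last joint's range is limited). The gripper opens to 85 mm and grips with 20 to 120 N. Pads are 22 mm wide; open, the fingers measure 114 mm over their backs; the gripper's body (76 mm by 85 mm) begins 54 mm behind the grasp point. The pads swing forward as they close: fully open they stand 13 mm farther back than shut.
Start: joints at [-1.407, 0.052, 1.401, -0, 1.689, -0.07], TCP at [121.653, -510.73, 239.323] pointing down, gripper open.
Joint ranges: [-2.9, 2.9], [-0.91, 2.17], [0.12, 2.37], [-1.06, 4.2], [0.26, 2.73], [-2.93, 2.93]. Speed limits (rad/s): [2.57, 2.57, 3.01, 3.14, 3.14, 3.14].

INTERFACE

Orientations are given as a unit quaternion [x, y, z, w].
In Python, from bench import manip gives the robot as it stands. Calls block until the motion is done:
- manip.reach(position, orientation): joint-space move of the TCP to a pose.
- manip.move_straight(position, frame=None, speed=150, threshold=None): straight line of the TCP; frame=None keeps the orientation; speed is the mean speed in mm/s. With threshold (N) it stops when the force on the tool has changed by that much, and returns True; else False.
- manip.movej(angles): joint-space move.
- manip.move_gripper(opening, newtons=None): finger opening in mm; newtons is the grip in N (None keeps the last); returns when the fingers have stopped.
- manip.dwell(seconds).
- manip.ik(position, orientation): joint angles nearest the present ones, or None.
- manip.read_state(): the state.
- manip.get_image(name): name is "side" or "top"; returns a dict with "img" (480x640x3 uint8, red, green, blue), "range_z" (480x640 float32, mm along the optical axis (not along the pixel's ray), 0 where there is no reading), "intrinsics" (3x3 intrinsics, pixels), "T" (4x4, takes a point from camera to world coordinates). Camera axes: x right, y down, z forward; pixel columns grow to the right and rows downward; lengths in mm; the calibration is good to about 2 mm. A picture is of the moment at which its call begins.
A pose or a line that the arm cannot do raises manip.Unreachable and nothing moves.
- manip.job_done(): hands the job in; it is judged then, once.
The state is a dict: "time": time; "q": joint angles; "joint_vel": joint speeds; "effort": joint torques, N m; "eef_pos": TCP position; "eef_rot": TCP orientation; "force": force on the tool from outside, world axes, zero at the start; "wrist_torque": the same for the moment, N m; "gripper_width": finger opening in mm; "gripper_force": force on a finger pad.
Only numpy, scipy, OpenCV 4.12 (cv2) and the standard library are available. Lean on these libraries where they do the work, as an engineer would, in place of code of your own. Each camera call takes 0.05 s, during which the arm holds its last target. There are 200 camera calls.

TASK

The steel temperature logger sits down in the heating block between the blue-capped tube and the brown dropper bottle and has to go into the calibrator. First stand both the tube and the bottle upright in the white tray to make room, then lift the logger out and seat it fully in the calibrator's well. After that put the tube and the bottle back, each down into the same well of the heating block that it came from, and leave the flask, the beaker and the stopper where they stand.

Things in the scene. Friction and masses are not known exactly. Their poses are not given: they have to be found in the camera images.
- sample_tube: Plastic 50 ml tube with blue screw cap, loose, 110 mm tall. Origin: centre of its foot, z up. Cap 34 mm wide, body 29 mm; for contact it is a plain taper, 34 mm at the cap to 29 mm at the foot. At the start in one wide well of the heating block, 78 mm of it showing. Grip from above round the upper part, about 88 mm above the foot, fingers closing along the heating block's x (across the row).
- dropper_bottle: Brown glass dropper bottle, loose, body 34 mm in diameter and straight to about 90 mm, slimmer black dropper above, 129 mm tall in all. Origin: centre of its foot, z up. At the start in the other wide well, 58 mm of the body showing. Grip the body from above, about 78 mm above the foot, fingers closing along the heating block's x.
- logger: Steel temperature logger, loose, 63 mm long: stem 8 mm wide, 30 mm long, tapered tip; flange 28 mm wide, 3 mm thick; round head 20 mm wide, 30 mm long, black disc on top. Origin: tip of the stem, z up to the head. At the start the stem is in the middle well, flange resting on the block. Grip the head from above, 57 mm above the tip. Seated, the flange lies flat on the face round the well.
- heating_block: Dry-block heater, white, 150 (x) by 168 mm (y), fixed, panel on its -x side. Origin: centre of underside, z up. Flat top of its aluminium block 78 mm above the origin. Three wells at x = +22 mm, 32 mm deep, each with a 6 mm wide 45 degree countersink: 38 mm wide at y = +42 and -42 mm, 12 mm wide at y = 0. Which wide well holds the tube and which the bottle varies.
- side_tray: White plastic tray, fixed, 110 (x) by 150 mm (y), inside 98 by 138 mm, rim 18 mm high, flat floor 3 mm above its origin. Origin: centre of underside, z up, y along the long side. Tube and bottle fit side by side, 35 mm either side of the centre along y; grip there with the fingers closing along its x. It and the calibrator change sides from start to start.
- calibrator: Dry-well calibrator, grey box 100 (x) by 112 mm (y), fixed, display on its -x side. Origin: centre of underside, z up. In the centre of its top (x = y = 0) one well, 12 mm wide, 32 mm deep, with a 6 mm wide 45 degree countersink; the steel face round it is 82 mm above the origin, so a seated logger's tip is 52 mm above the origin.
- flask: Small conical glass flask, 63 mm wide, 105 mm tall, loose bystander on the bench. Origin at the centre of its foot.
- beaker: Small glass beaker, 52 mm wide, 65 mm tall, loose bystander on the bench. Origin at the centre of its foot.
- stopper: Red-brown rubber stopper, 27 mm wide, 24 mm tall, loose bystander on the bench. Origin at the centre of its foot.

How it is judged:
By the outcome, as a careful person would: the job done as asked, in the order asked, and still so for the second after the job is handed in, with the robot touching nothing.
It also fails if it takes over 118 s, if anything falls off the work surface, if the arm or the gripper's body presses on something with over 40 N, if the wrist force passes 120 N, or if a joint passes its speed limit or range.

## Working session

There is one attempt and no reset: what is moved stays moved. The work goes in short steps, each a Python script; the robot and the scene stay as the last script left them, time stands still between calls to the robot, and variables do not carry over. Pictures are saved under pics/ and viewed, at most 14 in all, crops included, and the job is handed in when it is done.

```bash
mkdir -p pics; ls; python3 - <<'E'
from bench import manip
import cv2,numpy as np
for n in("top","side"):
    d=manip.get_image(n); cv2.imwrite(f"pics/{n}0.png",d["img"][:,:,::-1]); np.savez(f"{n}0.npz",**d)
    print(n,d["intrinsics"].tolist(),np.round(d["T"],3).tolist())
s=manip.read_state();print(s["time"],s["eef_pos"],s["eef_rot"])
E
```

```text
pics
top [[434.25827980075337, 0.0, 326.83608060560573], [0.0, 434.25827980075337, 241.28694285543656], [0.0, 0.0, 1.0]] [[0.001, -0.981, 0.195, 365.889], [-1.0, 0.005, 0.031, -80.495], [-0.032, -0.195, -0.98, 940.901], [0.0, 0.0, 0.0, 1.0]]
side [[495.83957710965035, 0.0, 315.54525441141743], [0.0, 495.83957710965035, 245.52055190656353], [0.0, 0.0, 1.0]] [[0.986, -0.07, 0.154, 407.196], [-0.168, -0.511, 0.843, -970.734], [0.02, -0.857, -0.515, 612.297], [0.0, 0.0, 0.0, 1.0]]
0.1 [ 121.59392569 -510.47072764  238.55110777] [ 9.93176494e-01  1.16618858e-01 -2.66046478e-05 -7.02143678e-04]
```

View pics/top0.png

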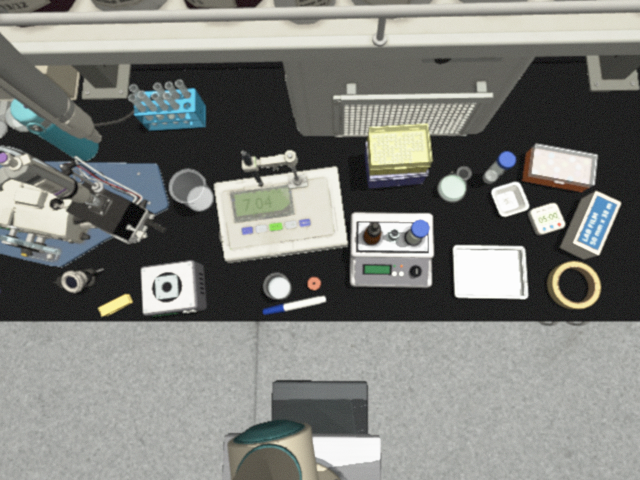

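View pics/side0.png

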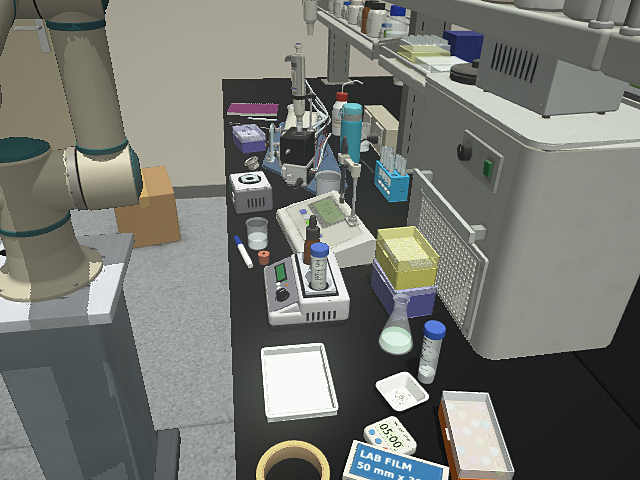

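The top view shows the block at (391,249), with the bottle at (372,232) on the +y side and the tube at (418,232) on the -y side. The tray is at (490,272), the calibrator at (172,288) and the logger at (393,235). The flask is at (452,187), the beaker at (277,287) and the stopper at (314,283). Next I'll measure with depth.

```bash
cat > v.py <<'E'
import numpy as np,cv2
def cloud(d):
    K,T,z=d["intrinsics"],d["T"],d["range_z"].astype(float)
    v,u=np.mgrid[:480,:640]
    p=np.stack([(u-K[0,2])/K[0,0]*z,(v-K[1,2])/K[1,1]*z,z],-1)@T[:3,:3].T+T[:3,3]
    p[z==0]=np.nan
    return p
def ortho(d,h,cx,cy,r=100,s=2):
    # view with +x up, +y left on plane z=h, s px per mm
    K,T=d["intrinsics"],np.linalg.inv(d["T"])
    n=int(2*r*s); i,j=np.mgrid[:n,:n]
    P=np.stack([cx+r-i/s,cy+r-j/s,np.full(i.shape,float(h))],-1)@T[:3,:3].T+T[:3,3]
    uv=P@K.T; uv=(uv[...,:2]/uv[...,2:]).astype(np.float32)
    return cv2.remap(d["img"],uv[...,0],uv[...,1],cv2.INTER_CUBIC)
E
python3 - <<'E'
from v import *
d=dict(np.load("top0.npz"));p=cloud(d)
def box(name,u0,u1,v0,v1,zl,zh):
    q=p[v0:v1,u0:u1].reshape(-1,3);m=(q[:,2]>zl)&(q[:,2]<zh);q=q[m]
    r=cv2.minAreaRect(q[:,:2].astype(np.float32));print(name,len(q),np.round(r[0],1),np.round(r[1],1),round(r[2],1),"z",np.round(np.percentile(q[:,2],[2,50,98]),1),"mean",q.mean(0).round(1))
box("block",345,440,205,295,40,86)
box("blocktop",345,440,205,295,70,84)
box("tray",445,535,238,305,10,26)
box("trayfloor",445,535,238,305,-5,8)
box("cal",135,210,255,320,70,95)
box("bottle top",355,390,215,250,105,190)
box("tube top",400,435,215,250,130,190)
box("logger",385,402,225,245,100,125)
box("flask",435,475,165,205,20,120)
box("beaker",260,295,270,300,20,80)
box("stopper",303,322,275,292,12,40)
box("meter",215,350,150,260,20,300)
a=ortho(d,78,466+0,-225,110,2.6)
np.save
q=p[249,391];print(q,p[288,172])
E
```

```text
block 5070 [ 525.5 -179.6] [178.7 150.7] 89.7 z [42.4 66.8 80. ] mean [ 517.9 -181.2   64.5]
blocktop 1638 [ 535. -184.] [159.4 122.2] 89.1 z [70.1 75.7 81.1] mean [ 542.4 -181.9   75.2]
tray 793 [ 483.1 -395.6] [151.8 111.2] 88.7 z [11.  16.6 20.3] mean [ 483.6 -400.2   16.3]
trayfloor 5183 [ 487.  -402.5] [199.3 144.4] 89.6 z [-3.   1.5  5.7] mean [ 486.1 -400.     1.5]
cal 2584 [445.4 267.5] [ 99.6 110.5] 7.1 z [71.2 78.3 83.6] mean [444.4 265.7  78.2]
bottle top 273 [ 542.9 -149.6] [48.1 29.6] 68.6 z [108.3 146.9 174.7] mean [ 542.4 -141.4  140.6]
tube top 292 [ 545.9 -226.7] [33.4 32.7] 71.8 z [141.  156.  158.6] mean [ 544.9 -225.8  155. ]
logger 86 [ 547.1 -184.1] [17.6 19.1] 87.4 z [104.  110.8 113.7] mean [ 546.2 -184.1  110.5]
flask 644 [ 668.6 -324.7] [53.5 49.1] 13.0 z [ 20.9  53.9 104.7] mean [ 664.6 -322.9   58.5]
beaker 549 [449.1  50.9] [50.8 51.1] 45.6 z [22.3 27.2 65.4] mean [450.9  53.7  38.2]
stopper 124 [458.4 -23.2] [25.6 23.6] 0.3 z [19.3 23.7 27.2] mean [457.9 -23.   23.5]
meter 10606 [602.3  49.6] [165.7 267.3] 7.7 z [ 31.5  57.7 209.3] mean [604.6  46.5  66.7]
[ 521.18478746 -182.31910062   76.83184158] [443.09008521 256.02826335  82.27173009]
```

```bash
python3 - <<'E'
from v import *
d=dict(np.load("top0.npz"))
a=ortho(d,78,524,-183,100,2);b=ortho(d,82,445,267,100,2);c=ortho(d,18,484,-397,100,2)
im=np.hstack([a,b])
cv2.imwrite("pics/o1.png",im[:,:,::-1])
p=cloud(d);
# tube cap / logger head top circle centres
for n,w,lo in(("tube",(400,435,215,250),152),("log",(383,404,223,247),109)):
    q=p[w[2]:w[3],w[0]:w[1]].reshape(-1,3);q=q[q[:,2]>lo];c,r=cv2.minEnclosingCircle(q[:,:2].astype(np.float32));print(n,c,r,q.mean(0))
# side view
s=dict(np.load("side0.npz"));p=cloud(s)
q=p[225:330,255:355].reshape(-1,3);m=(q[:,2]>74)&(q[:,2]<81);print("side blocktop",cv2.minAreaRect(q[m][:,:2].astype(np.float32)))
q=p[240:258,308:330].reshape(-1,3);q=q[(q[:,2]>150)&(q[:,2]<170)];print("side tube",cv2.minEnclosingCircle(q[:,:2].astype(np.float32)),q.mean(0))
q=p[335:425,250:345].reshape(-1,3);q=q[(q[:,2]>14)&(q[:,2]<22)];print("side tray",cv2.minAreaRect(q[:,:2].astype(np.float32)))
q=p[165:215,225:280].reshape(-1,3);q=q[(q[:,2]>78)&(q[:,2]<90)];print("side cal",cv2.minAreaRect(q[:,:2].astype(np.float32)))
q=p[210:240,300:325].reshape(-1,3);q=q[(q[:,2]>150)&(q[:,2]<185)&(q[:,0]<600)];print("side dropper",q.mean(0),q.min(0),q.max(0))
E
```

```text
tube (546.0726318359375, -227.0302276611328) 16.974361419677734 [ 545.77667582 -226.48254026  156.14262008]
log (546.899169921875, -185.14389038085938) 9.97961711883545 [ 546.87828729 -184.49503436  111.17326687]
side blocktop ((573.3386840820312, -126.11611938476562), (277.1445617675781, 96.14903259277344), 69.4122543334961)
side tube ((548.4716186523438, -229.37673950195312), 18.278644561767578) [ 548.51306779 -232.61150189  155.46860215]
side tray ((485.6758728027344, -397.41094970703125), (153.76901245117188, 110.85099029541016), 88.94017028808594)
side cal ((448.16925048828125, 262.7649230957031), (89.1073989868164, 100.36032104492188), 8.608839988708496)
side dropper [ 549.88889726 -148.69423703  163.3051071 ] [ 543.51264174 -158.40066842  150.39139653] [ 557.90280161 -140.73710293  175.21640461]
```

View pics/o1.png

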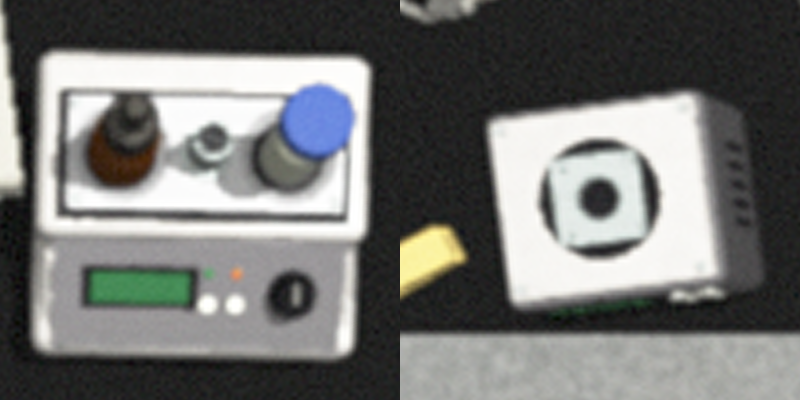

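The crop shows the calibrator well at crop px (599,198), which is about (446, 267.5). The block's plate centre is at about (547, -185), which matches the logger. Moving the tube now.

```bash
cat > m.py <<'E'
import numpy as np
from bench import manip
BL=np.array([547,-184.9]); BY=-0.015; TR=np.array([484.,-397]); TY=-0.02; CAL=np.array([446,267.5])
def off(c,yaw,y): return c+y*np.array([-np.sin(yaw),np.cos(yaw)])
TUBEW,BOTW=off(BL,BY,-42),off(BL,BY,42)
TUBET,BOTT=off(TR,TY,-35),off(TR,TY,35)
def Q(yaw): a=np.pi/2+yaw; return [np.cos(a/2),np.sin(a/2),0,0]
def go(xy,z,yaw=None,speed=200,th=None):
    return manip.move_straight([xy[0],xy[1],z],None if yaw is None else Q(yaw),speed=speed,threshold=th)
def st(m):
    s=manip.read_state();print(m,"t%.1f"%s["time"],np.round(s["eef_pos"],1),"w%.1f g%.0f"%(s["gripper_width"],s["gripper_force"]),"F",np.round(s["force"],1))
def pick(xy,z,up,yaw,newtons=50,w=60):
    manip.move_gripper(w); go(xy,z,yaw,120); st("at"); manip.move_gripper(0,newtons); st("grip")
    go(xy,up,None,100); st("up")
def place(xy,z,up,w=60,app=12,th=6):
    """descend to z+app, then feel down to at most z-4"""
    go(xy,z+app,None,120); hit=go(xy,z-4,None,25,th); st("down %s"%hit)
    manip.move_gripper(w); st("open"); go(xy,up,None,150)
E
python3 - <<'E'
from m import *
from v import *
p=cloud(dict(np.load("top0.npz"))).reshape(-1,3)
q=p[(p[:,1]<-90)&(p[:,1]>-280)&(p[:,2]>100)&(p[:,0]>575)&(p[:,0]<760)];print("box x min",np.percentile(q[:,0],[0,1,5]),q[:,2].max())
q=p[(abs(p[:,1]+145)<30)&(abs(p[:,0]-547)<30)&(p[:,2]>165)];print("dropper",q.mean(0),q.max(0))
for a in(0,np.pi):
  for xy in(TUBEW,TUBET,CAL): print(a,manip.ik([*xy,123],Q(a)))
manip.reach([*TUBEW,240],Q(BY)); st("above")
E
```

```text
box x min [624.95676758 625.97016532 626.49048082] 618.9540644005845
dropper [ 546.4110426  -142.52192852  171.59510309] [ 552.35370619 -136.33292475  177.43643462]
0 [-4.56019767e-01  3.02334729e-01  1.35336293e+00 -4.44089210e-16
  1.48589499e+00 -4.56019767e-01]
0 [-7.86356827e-01  4.58001589e-01  1.15599387e+00 -4.44089210e-16
  1.52759720e+00 -7.86356827e-01]
0 [ 4.69242893e-01  1.07500369e-01  1.57710834e+00 -4.44089210e-16
  1.45698394e+00  4.69242893e-01]
3.141592653589793 [-4.56019767e-01  3.02334729e-01  1.35336293e+00 -4.44089210e-16
  1.48589499e+00  2.68557289e+00]
3.141592653589793 [-7.86356827e-01  4.58001589e-01  1.15599387e+00 -4.44089210e-16
  1.52759720e+00  2.35523583e+00]
3.141592653589793 [ 4.69242893e-01  1.07500369e-01  1.57710834e+00 -4.44089210e-16
  1.45698394e+00 -2.67234976e+00]
above t1.9 [ 545.9 -227.8  240. ] w85.3 g0 F [-0.6 -0.8 -0. ]
```

```bash
python3 - <<'E'
from m import *
pick(TUBEW,123,215,BY)
go(TUBET,215,TY,250); place(TUBET,80,215)
s=manip.get_image("side");import cv2;cv2.imwrite("pics/s1.png",s["img"][200:440,200:520,::-1])
E
```

```text
at t3.5 [ 546.8 -227.1  124.1] w59.9 g0 F [ 1.1  0.3 -0.5]
grip t3.8 [ 546.8 -227.1  123.9] w32.6 g50 F [ 0.6 -0.2  3.5]
up t4.9 [ 546.1 -226.8  214. ] w32.5 g49 F [ 0.6  0.5 -0.3]
down True t7.5 [ 483.5 -432.2   80.9] w32.5 g50 F [0.1 0.7 3.8]
open t7.9 [ 483.  -431.7   79.7] w60.3 g0 F [-0.8 -0.2 -0.1]
```

View pics/s1.png

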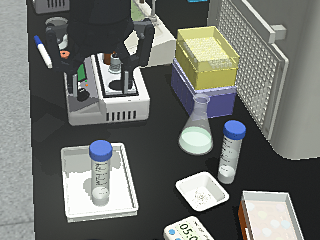

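The tube stands upright in the tray, at crop px (100,175). The bottle is next.

```bash
python3 - <<'E'
from m import *
go(BOTW,215,BY,250)
pick(BOTW,114,215,BY)
go(BOTT,215,TY,250); place(BOTT,71,205)
import cv2
s=manip.get_image("side");cv2.imwrite("pics/s2.png",s["img"][200:440,200:520,::-1])
go(off(BL,BY,-70),215,BY,250)
d=manip.get_image("top");np.savez("top1.npz",**d)
from v import *
cv2.imwrite("pics/o2.png",ortho(d,78,524,-183,100,2)[:,:,::-1]); p=cloud(d).reshape(-1,3)
q=p[(abs(p[:,0]-547)<25)&(abs(p[:,1]+185)<25)&(p[:,2]>108)&(p[:,2]<118)];print(cv2.minEnclosingCircle(q[:,:2].astype(np.float32)),q.mean(0))
E
```

```text
at t11.6 [ 548.1 -143.1  115. ] w60.2 g0 F [0.4 0.4 0.1]
grip t11.9 [ 548.2 -143.1  115.1] w31.2 g50 F [ 0.3 -0.3  4.8]
up t13.1 [ 547.3 -142.8  214. ] w31.2 g50 F [-0.4 -0.6 -1.1]
down True t15.9 [ 484.8 -362.2   72.1] w31.1 g50 F [ 0.5 -0.7  4.8]
open t16.3 [ 484.3 -361.6   71. ] w59.7 g0 F [-0.2 -0.3  0. ]
((547.2286987304688, -184.18548583984375), 9.86795711517334) [ 547.20801026 -183.8925922   111.29160279]
```

View pics/s2.png

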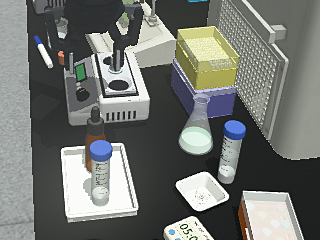

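View pics/o2.png

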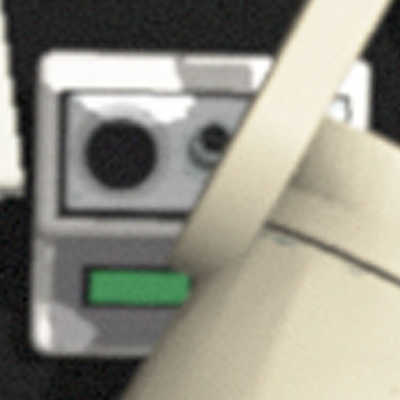

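Both stand upright in the tray, and the emptied +y well is at crop px (120,154), where I predicted it. The logger is next.

```bash
python3 - <<'E'
from m import *
import cv2
from v import *
go(BL,215,BY,250)
go(BL,140,BY,200)
pick(BL,94,215,BY,60,50)
go(CAL,215,BY,250)
d=manip.get_image("side");cv2.imwrite("pics/s3.png",cv2.resize(d["img"][90:270,180:420,::-1],None,fx=2,fy=2))
go(CAL,136,None,120); hit=go(CAL,94,None,25,6); st("down %s"%hit)
E
```

```text
at t19.8 [ 547.2 -185.    94.4] w49.6 g0 F [ 0.3  0.2 -0.1]
grip t20.2 [ 547.6 -185.2   95.3] w17.2 g59 F [0.  0.9 5.9]
up t21.6 [ 546.7 -184.8  214. ] w16.8 g59 F [-1.  -0.2 -1.3]
down True t25.8 [446.  267.6  99.3] w16.7 g59 F [-0.2 -0.8  4.3]
```

View pics/s3.png

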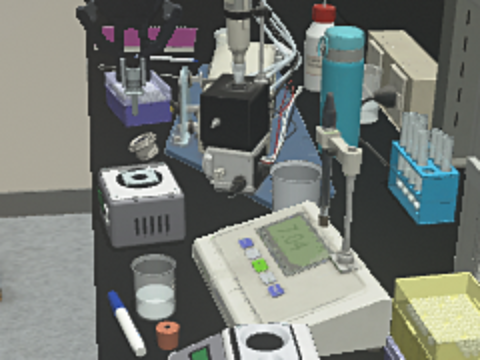

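Contact came at TCP z 99.3, exactly the seated height from the grip offset (52+47.3). The logger hung straight in the jaws. I'll release it and check.

```bash
python3 - <<'E'
from m import *
import cv2
from v import *
manip.move_gripper(50); st("open"); go(CAL,215,None,150)
go(BOTT+[0,100],215,TY,300)
s=manip.get_image("side");d=manip.get_image("top");st("")
p=cloud(d).reshape(-1,3);q=p[(abs(p[:,0]-446)<20)&(abs(p[:,1]-267)<20)&(p[:,2]>100)];print(len(q),np.percentile(q[:,2],[5,50,95]),cv2.minEnclosingCircle(q[:,:2].astype(np.float32)))
a=cv2.resize(s["img"][150:220,215:285],(400,400),interpolation=cv2.INTER_CUBIC)
b=cv2.resize(ortho(d,18,484,-397,100,2),(400,400))
cv2.imwrite("pics/c4.png",np.hstack([a,b])[:,:,::-1])
for n,lo,hi,c in(("tube",108,120,TUBET),("bot",120,140,BOTT)):
    q=p[(abs(p[:,0]-c[0])<22)&(abs(p[:,1]-c[1])<22)&(p[:,2]>lo)&(p[:,2]<hi)]
    print(n,c,cv2.minEnclosingCircle(q[:,:2].astype(np.float32)),q[:,2].mean())
E
```

```text
open t26.2 [445.4 267.2  98.1] w49.8 g0 F [ 0.4 -0.6 -0.4]
 t29.1 [ 484.9 -261.2  215.2] w50.3 g0 F [ 0.1  0.6 -0.2]
111 [102.01195281 114.54225253 116.96619311] ((444.91571044921875, 266.8813171386719), 10.34814167022705)
tube [ 483.30004667 -431.99300023] ((0.0, 0.0), 0.0) nan
bot [ 484.69995333 -362.00699977] ((483.83154296875, -360.66754150390625), 6.487114906311035) 127.56012607206688<stdin>:13: RuntimeWarning: Mean of empty slice.
  ret = ret.dtype.type(ret / rcount)
```

View pics/c4.png

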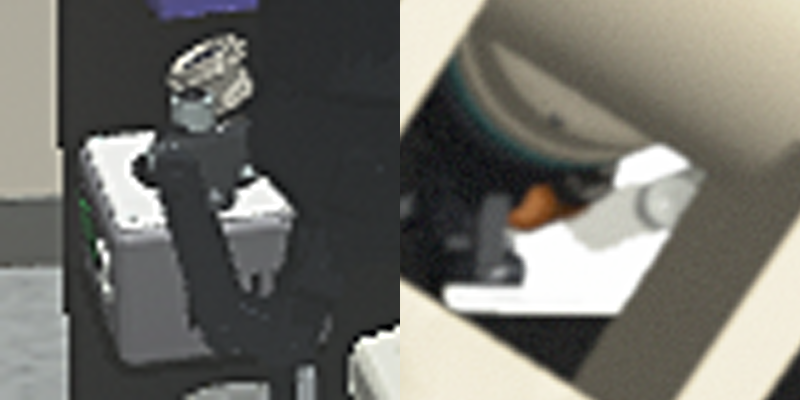

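The depth reading puts the logger's top at about 115 mm, so it is fully seated, though the gripper partly hides it in this view. Now I'll put the bottle and then the tube back.

```bash
python3 - <<'E'
from m import *
def back(src,dst,zs,off_z):
    manip.move_gripper(60)
    go(src,215,TY,250); pick(src,zs,215,TY)
    go(dst,215,BY,250); go(dst,46+off_z+45,None,120)
    hit=go(dst,46+off_z-4,None,40,8); st("down %s"%hit)
    if manip.read_state()["eef_pos"][2]<46+off_z+4:
        manip.move_gripper(60); st("open"); go(dst,215,None,150); return True
    print("STUCK"); return False
if back(BOTT,BOTW,71.5,68): back(TUBET,TUBEW,80,77)
E
```

```text
at t31.5 [ 485.2 -362.4   72.6] w60.2 g0 F [ 0.3 -0.2 -0.3]
grip t31.9 [ 485.1 -362.3   72.4] w31.3 g50 F [-0.4 -0.3  3.9]
up t33.5 [ 484.5 -361.8  214.1] w31.3 g50 F [-0.2 -0.1 -1.7]
down True t36.1 [ 547.6 -143.   115.4] w31.3 g50 F [ 0.8 -0.2  4.1]
open t36.5 [ 546.9 -142.7  114. ] w59.9 g0 F [-0.1  1.   0.7]
at t40.4 [ 483.7 -432.4   81.2] w59.8 g0 F [0.2 0.4 0.1]
grip t40.7 [ 483.7 -432.3   80.9] w32.3 g50 F [-0.1 -0.1  3.8]
up t42.2 [ 483.1 -431.8  214. ] w32.5 g49 F [ 0.  -0.6 -0.3]
down True t44.8 [ 546.4 -226.9  123.9] w32.4 g50 F [-0.4  0.   4.3]
open t45.2 [ 545.7 -226.5  122.5] w60.2 g0 F [-0.9 -0.6  0.3]
```

Everything is back at the expected heights. I'll retreat to the start pose and take a last look.

```bash
python3 - <<'E'
from m import *
import cv2
from v import *
go(TUBEW,260,None,150)
manip.movej([-1.407,0.052,1.401,0,1.689,-0.07]); st("home")
d=manip.get_image("top")
cv2.imwrite("pics/f.png",cv2.resize(d["img"][140:330,130:540,::-1],None,fx=1.9,fy=1.9))
p=cloud(d).reshape(-1,3)
for n,c,lo in(("tube",TUBEW,152),("bot",BOTW,165),("log",CAL,108)):
    q=p[(abs(p[:,0]-c[0])<24)&(abs(p[:,1]-c[1])<20)&(p[:,2]>lo)&(p[:,2]<200)]
    print(n,c,q.mean(0),np.percentile(q[:,2],[50,95]))
E
```

```text
home t48.2 [ 122.6 -510.3  239.3] w60.0 g0 F [ 0.3  0.  -0.1]
tube [ 546.37002362 -226.89527509] [ 545.08852308 -226.25120265  156.062686  ] [156.10251379 158.23916377]
bot [ 547.62997638 -142.90472491] [ 545.64449473 -142.05980259  171.37353855] [172.81138175 174.952141  ]
log [446.  267.5] [444.31303635 266.17088175 114.62853221] [115.05139202 117.25747428]
```

View pics/f.png

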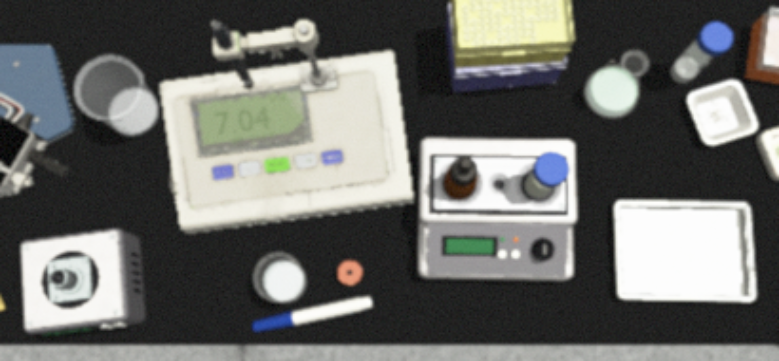

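The picture shows the bottle at (461,178) and the tube at (546,175) back in their own wells, and the logger seated in the calibrator at (65,278). The tray is empty, and the flask, beaker and stopper haven't moved.

```bash
python3 -c "
from bench import manip
print(manip.job_done())"
```

```text
the job is handed in; nothing more can be done
None
```

I handed the job in at about 48 s: the logger is fully seated in the calibrator, the tube and bottle are back in their original wells, and the flask, beaker and stopper were left where they stood.

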